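Hang the washed bearing on the carousel's empty hook

ROBOT

A 6-joint arm with a two-finger parallel gripper is mounted at the origin on a cart in front of the work surface, level with it; the furniture and walls round the work are solid. World frame = base frame: x ahead of the robot, y to its left, z up, the work surface at z = 0. Lengths are in mm, angles in rad, forces in N, time in s.
With the tool pointing down it reaches from about 300 to 850 mm from the base axis. Payload 4.2 kg.
Tool frame: the origin (TCP) lies on the mounting face of the last link; the fingertips stand 191 mm ahead of it and the grasp point (between the pads) lies 172 mm ahead of it; z points along the fingers, x is the direction in which the jaws open and shut, and the axes are right-handed (so a half turn about z gives the same grasp; the last joint's range is limited). The gripper opens to 91 mm and grips with 3 to 60 N. Pads are 32 mm wide; open, the fingers measure 118 mm over their backs; the gripper's body (76 mm by 178 mm) begins 60 mm behind the grasp point.
Start: joints at [1.12, 0.32, 1.565, -0, 1.257, -0.02], TCP at [240.115, 522.463, 404.776] pointing down, gripper open.
Joint ranges: [-3.11, 3.11], [-0.84, 2.01], [0.21, 2.61], [-1.34, 4.49], [0.05, 2.63], [-2.56, 2.56]. Speed limits (rad/s): [2.57, 2.57, 3.14, 3.14, 3.14, 3.14].

INTERFACE

Orientations are given as a unit quaternion [x, y, z, w].
In Python, from cell import bot gives the robot as it stands. The module is installed in compiled form; this text tells all that it offers.
- The arm moves only by the tool step_arm, never from a script. Its argument "series" is one flat list of numbers, 7 for each row, row after row: the shift along the tool's x, y, z as a fraction of full scale, then the turn, a rotation vector about the tool's x, y, z as a fraction of full scale, then the opening, from -1 (shut) to 1 (fully open). A call has 1 to 20 rows; each row shifts and turns the commanded pose from where the row before left it, along the tool's axes as they then stand; what a row does not reach is not made up. Full scale, the value 1, is 0.075 m for a shift and 120 degrees for a turn. A row lasts 1/8 s, in which the tool goes at most 62.5 mm and 10.7 degrees, less where a joint would pass 70% of its speed; a pose out of reach is approached as far as the arm can. A call with a number of a shift or a turn outside -1 to 1 is refused whole. A call with a gripper value outside its range is refused whole. The fingers move at their own pace and stop on an object; "force" is the grip in N (left out, the last holds). Time passes only in rows, so rows that do not move let the fingers close. It gives the time, the measured TCP pose, the force and the opening at its end, in the units of the state.
- bot.read_state(): the state, without advancing time (a new reading comes with each control period).
- bot.capture(name): name is "side" or "top" or "wrist"; returns a dict with "image" (420x560x3 uint8, red, green, blue), "fx", "fy", "cx", "cy" (pixels), "R" (3x3) and "t" (3): a world point X has camera coordinates R X + t; the wrist camera has in their place "mount" (4x4, takes a point from camera to tool coordinates, whose origin is the TCP and whose axes are the tool frame's). Camera axes: x right, y down, z forward; pixel columns grow to the right and rows downward; lengths in mm; the calibration is good to about 2 mm. A picture is of the moment at which its call begins: read the wrist's pose just before it. There is no depth.
- bot.job_done(): hands the job in, once; it reports no verdict.
The state is a dict: "clock": time; "joint_pos": joint angles; "qvel": joint speeds; "effort": joint torques, N m; "ee_pos": TCP position; "tool_rot": TCP orientation; "ft_force": force on the tool from outside, world axes, zero at the start; "torque": the same for the moment, N m; "width": finger opening in mm.
Only numpy, scipy, OpenCV 4.12 (cv2) and the standard library are available. Lean on these libraries where they do the work, as an engineer would, in place of code of your own. Each camera call takes 0.05 s, during which the arm holds its last target. There are 200 camera calls.

TASK

Turn the bearing carousel by the grip bar on its top until its one empty hook faces the middle of the guard's open side. Then pick up the loose ball bearing from the bench, push it down onto that hook past its two spring clips until it sits flat on the collar, and before letting go give it a light tug back along the hook to feel that the clips hold it. Let go, leave it seated there with the hook still facing the opening, and leave the gear, bolt and tape where they are.

Things in the scene. Friction and masses are not known exactly. Their poses are not given: they have to be found in the camera images.
- rack: Fixed carousel stand, grey round foot 252 mm across and 10 mm thick; origin at the centre of its underside on the bench, z up along the carousel's axis. A grey sheet guard, 165 mm high, stands 122 mm from the axis all round except for an open side of 130 degrees whose middle lies towards the stand's own -x axis.
- gate (a point): Point in the middle of the open side, fixed to the stand: 72 mm from the carousel axis along the stand's -x, 150 mm above the bench. The empty hook's origin comes here when the hook faces the opening.
- grip_bar (a point): Centre of the black grip bar on the carousel's top, on its axis, 224 mm above the bench. The bar is 64 mm long along this frame's x, 14 mm wide along y, and spans 200 to 240 mm above the bench over a 52 mm disc. It turns with all five hooks, endlessly both ways, against a steady friction of 0.1 N m, and stays where it is left.
- empty_hook: The one of five alike hooks (72 degrees apart, 72 mm from the axis) without a bearing. Origin: centre of the top face of its 24 mm collar, 150 mm above the bench. z runs up its straight 13 mm peg, which leans outwards 30 degrees from vertical and ends in a 5 mm taper 45 mm above the collar; x points inwards and up, y is level. The other hooks' bearings are fixed; all pegs stay below 190 mm.
- seat (a point): Centre of a fully seated bearing on the empty hook: 7 mm above the collar on the peg's axis; same axes as empty_hook.
- clip_a: Spring clip at the inner (+x) side of that hook, a bent 12 mm wide steel strip hinged below the collar (origin there). Its flat nose reaches 3 mm over a seated bearing's rim, 15.5 mm above the collar; a ramp leads in from above (top 38 mm above the collar). A bearing pushed down bends both clips away (3 to 8 N in all); they snap back above it, leaving 1.5 mm of play.
- clip_b: The same clip on the outer (-x) side; the level (y) sides of the hook are free for fingers. Together the clips hold a pull of more than 20 N; a light tug is 5 to 10 N.
- bearing: Loose plain steel ball bearing, a ring 47 mm across and 14 mm thick with a bore of about 18 mm, about 0.1 kg, lying flat on the bench. Origin at the centre of its underside, z along its bore. Either face may go down.
- bearing_center (a point): Centre of the bearing, 7 mm above its underside; same axes as the bearing.
- gear: Dark toothed gear with a hub, 63 mm across, 23 mm high, lying on the bench; not to be moved. Origin at the centre of its underside.
- big_bolt: Steel bolt with a nut standing upright, 27 mm across, 64 mm high; not to be moved. Origin at the centre of its underside.
- tape_roll: Dark roll of tape lying flat, 53 mm across, 19 mm high; not to be moved. Origin at the centre of its underside.

How it is judged:
By the outcome, as a careful person would: the job done as asked, in the order asked, and still so for the second after the job is handed in, with the robot touching nothing.
It also fails if it takes over 72 s, if anything falls off the work surface, if the arm or the gripper's body presses on something with over 40 N, if the wrist force passes 120 N, or if a joint passes its speed limit or range.

## Working session

There is one attempt and no reset: what is moved stays moved. The work goes in short steps, Python scripts to look and compute and a tool call to move; the robot and the scene stay as the last step left them, time stands still between calls to the robot, and variables do not carry over. Pictures are saved under pics/ and viewed, about 8 in all and at most 12, crops included, and the job is handed in when it is done.

Besides the shell and the picture viewer there is one more tool, called after ">>>" by a JSON object that holds its "method" and its "body", one argument or row to a line. step_arm: Moves the arm, as the interface text tells. Shift numbers are shares of 0.075 m and turn numbers shares of 120 degrees, none past 1 either way. Its arguments: {"type":"object","properties":{"series":{"type":"array"},"force":{"type":"number"}},"required":["series"]}

```bash
mkdir -p pics
cat > h.py <<'E'
import numpy as np, cv2, json
from scipy.spatial.transform import Rotation as Ro
from cell import bot
def snap(n,f):
    s=bot.read_state(); c=bot.capture(n); cv2.imwrite(f'pics/{f}.png',c['image'][:,:,::-1])
    if 'mount' in c:
        T=np.eye(4);T[:3,:3]=Ro.from_quat(s['tool_rot']).as_matrix();T[:3,3]=s['ee_pos']
        W=np.linalg.inv(T@np.array(c['mount']));c['R']=W[:3,:3];c['t']=W[:3,3]
    d={k:np.array(c[k]).tolist() for k in('fx','fy','cx','cy','R','t')}
    json.dump(d,open(f'pics/{f}.json','w')); return c
def cam(f):
    d=json.load(open(f'pics/{f}.json'));return {k:np.array(v) for k,v in d.items()}
def ray(f,u,v):
    c=cam(f);d=c['R'].T@np.array([(u-c['cx'])/c['fx'],(v-c['cy'])/c['fy'],1]);return -c['R'].T@c['t'],d
def atz(f,u,v,z):
    o,d=ray(f,u,v);return o+d*(z-o[2])/d[2]
def proj(f,X):
    c=cam(f);p=c['R']@np.array(X,float)+c['t'];return [round(float(c['fx']*p[0]/p[2]+c['cx']),1),round(float(c['fy']*p[1]/p[2]+c['cy']),1)]
E
python3 - <<'E'
from h import *
a=snap('top','top0')['image'];b=snap('side','side0')['image']
for n in('top0','side0'):
    c=cam(n);print(n,-c['R'].T@c['t'],c['R'].round(2).tolist(),c['fx'])
w=snap('wrist','w0')
s=bot.read_state();print(s)
E
```

```text
top0 [ 274.69017398 -229.96739437 1281.40882439] [[-0.09, -1.0, -0.0], [-0.97, 0.09, -0.22], [0.22, -0.02, -0.98]] 483.6717872622935
side0 [  442.70229398 -1033.69537922   481.90179453] [[1.0, -0.08, -0.0], [-0.03, -0.39, -0.92], [0.08, 0.92, -0.39]] 424.03651950411427
{'clock': 0.15, 'joint_pos': array([ 1.11998606e+00,  3.20131007e-01,  1.56535553e+00, -5.13860899e-06,
        1.25739261e+00, -1.99599174e-02]), 'qvel': array([-0.00074994, -0.00066061, -0.00262724, -0.00157141, -0.00168418,
        0.00023217]), 'effort': array([-1.38730866e-04, -4.12772655e+01, -2.32154077e+01,  7.27742328e-02,
        4.32295015e-02, -9.81135872e-05]), 'ee_pos': array([240.07390185, 522.35730087, 404.13812672]), 'tool_rot': array([ 8.41914948e-01,  5.39609866e-01, -5.47099897e-04,  3.38306024e-04]), 'ft_force': array([-0.07592073, -0.63056052,  0.3213079 ]), 'torque': array([-0.02287588,  0.01877119,  0.05347977]), 'width': 91.05431191421854}
```

View pics/top0.png

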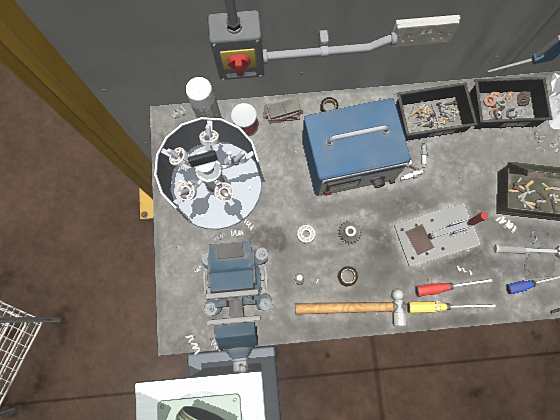

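View pics/side0.png

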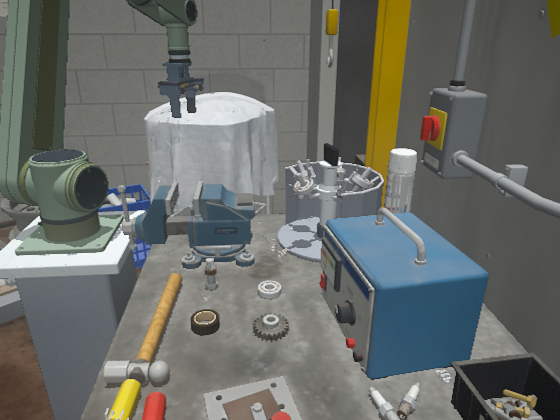

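The top view shows the carousel at about (208,172), the guard open towards the lower right. The bearing is at (306,233), gear (349,231), bolt (299,280) and tape (348,275). A vise stands between the robot base and the carousel. Next I'll enlarge the carousel.

Run:
```python
from h import *
a=cv2.imread('pics/top0.png')[110:240,145:325]
cv2.imwrite('pics/top0c.png',cv2.resize(a,None,fx=4.4,fy=4.4,interpolation=cv2.INTER_CUBIC))
for n,p,z in(('bearing',(306,233),14),('gear',(349,231),15),('bolt',(299,280),60),('tape',(348,275),19),('bar',(203,157),240),('vise',(235,265),100)): print(n,atz('top0',*p,z).round())
for p,z in (((269,289),14),((331,152),240)):print(atz('side0',*p,z).round())
```

```text
bearing [ 490. -309.   14.]
gear [ 485. -424.   15.]
bolt [ 365. -277.   60.]
tape [ 370. -406.   19.]
bar [647. -81. 240.]
vise [ 413. -123.  100.]
[ 487. -317.   14.]
[ 640. -128.  240.]
```

View pics/top0c.png

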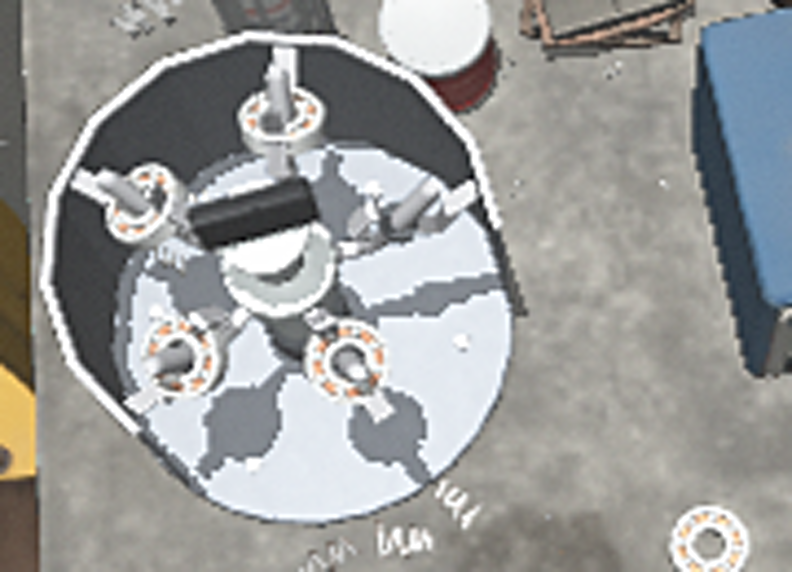

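Run:
```python
from h import *
from scipy.optimize import least_squares
P=lambda x,y:(145+(x+.5)/4.4-.5,110+(y+.5)/4.4-.5)
hooks=[(283,117),(143,203),(183,360),(347,360)]  # ccw in image, ccw in world
def res(p):
    r=[]
    for i,h in enumerate(hooks):
        a=p[2]+np.radians(72)*(i+1)
        r+=list(np.array(proj('top0',[p[0]+79*np.cos(a),p[1]+79*np.sin(a),162]))-P(*h))
    return np.array(r)
f=least_squares(res,[647,-85,np.radians(-60)],diff_step=1e-3);ax=f.x
print('axis,empty deg',ax[:2].round(1),np.degrees(ax[2]).round(1),f.fun.round(1))
print('bar',atz('top0',*P(252,210),240).round(1))
e=[atz('top0',*P(*q),240)[:2] for q in((190,222),(305,190))];d=e[1]-e[0];print('bar dir',np.degrees(np.arctan2(d[1],d[0])))
for n,q,z in(('gL',(138,430),165),('gLb',(205,495),10),('gR',(497,230),165),('gRb',(522,312),10),('footbottom',(310,522),10),('footR',(512,330),10)):
    X=atz('top0',*P(*q),z)[:2]-ax[:2];print(n,np.degrees(np.arctan2(X[1],X[0])).round(1),np.hypot(*X).round(1))
c=cv2.imread('pics/w0.png');print(c.mean())
```

```text
axis,empty deg [651.1 -77.9] -78.5 [-0.1 -1.  -0.4 -0.1 -0.1 -0.4  1.3  0.4]
bar [646.2 -78.2 240. ]
bar dir -78.82206118399836
gL 140.9 124.8
gLb 145.0 125.1
gR -91.0 123.0
gRb -92.1 130.3
footbottom 175.9 125.3
footR -97.3 124.1
120.3293112244898
```

Run:
```python
from h import *
def n(f,a,b):
    o,d=ray(f,*a);_,e=ray(f,*b);return o,np.cross(d,e)
for sp,tp in((((385,0),(372,150)),((45,0),(153,175))),(((408,0),(390,150)),((0,10),(140,215)))):
    o1,d1=n('side0',*sp);o2,d2=n('top0',*tp)
    A=np.array([d1[:2],d2[:2]]);b=np.array([d1@o1-d1[2]*300,d2@o2-d2[2]*300]);print(np.linalg.solve(A,b))
# approach: tool-axis moves
s=bot.read_state();R=Ro.from_quat(s['tool_rot']).as_matrix();print(R.round(3))
for P,Q in (((240,522,404),(420,150,470)),((420,150,470),(649,-78,470))):
    print(R.T@(np.array(Q)-P)/75)
b=(R.T@np.array([np.cos(np.radians(11.5)),np.sin(np.radians(11.5)),0]));print(np.degrees(np.arctan2(b[1],b[0])))
```

```text
[816.11289825 134.97744576]
[932.99149826 301.6496074 ]
[[ 0.418  0.909 -0.001]
 [ 0.909 -0.418 -0.001]
 [-0.001 -0.    -1.   ]]
[-3.50550151  4.25215463 -0.8755799 ]
[-1.48697740e+00  4.04392622e+00  1.82866660e-03]
53.8142073314843
```

View pics/w0.png

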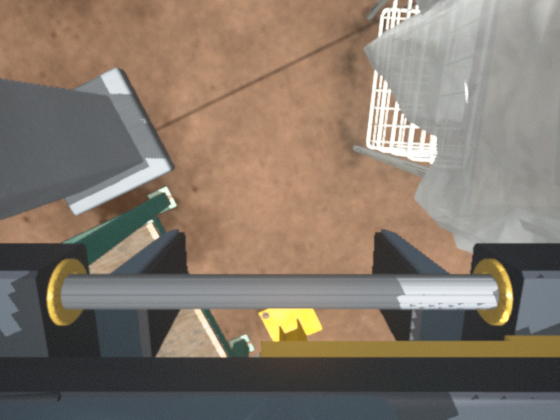

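The wrist view shows the floor, the cloth at the right, and the post base. The way to the carousel by x≈420 is free, as the post stands at about (816,135). Now moving over the grip bar with the jaws across it.

>>> {"method": "step_arm", "body": {
  "series": [-0.44,0.53,-0.11,0,0,0,1,-0.44,0.53,-0.11,0,0,0,1,-0.44,0.53,-0.11,0,0,0,1,-0.44,0.53,-0.11,0,0,0,1,-0.44,0.53,-0.11,0,0,0,1,-0.44,0.53,-0.11,0,0,0,1,-0.44,0.53,-0.11,0,0,0,1,-0.44,0.53,-0.11,0,0,0,1,-0.25,0.67,0,0,0,0,1,-0.25,0.67,0,0,0,0,1,-0.25,0.67,0,0,0,0,1,-0.25,0.67,0,0,0,0,1,-0.25,0.67,0,0,0,0,1,-0.25,0.67,0,0,0,0,1,0,0,0,0,0,0.075,1,0,0,0,0,0,0.075,1,0,0,0,0,0,0.075,1,0,0,0,0,0,0.075,1,0,0,0,0,0,0.075,1,0,0,0,0,0,0.075,1]
}}

```text
clock: 2.65
ee_pos: [645.8, -78.4, 470.2]
tool_rot: [0.995, 0.096, -0.0, -0.0]
ft_force: [-0.2, -0.5, -0.0]
width: 91.3
```

Run:
```python
from h import *
snap('wrist','w1');s=bot.read_state()
R=Ro.from_quat(s['tool_rot']).as_matrix();p=s['ee_pos'];print(p,R.round(3).tolist(),s['joint_pos'].round(2))
print(R.T@(np.array([649,-78,400])-p)/75)
print('bar ends', [proj('w1',[649+a*np.cos(np.radians(-78.5)),-78+a*np.sin(np.radians(-78.5)),240]) for a in(-32,0,32)])
```

```text
[645.81899796 -78.33837083 470.21726875] [[0.982, 0.188, -0.001], [0.188, -0.982, 0.0], [-0.001, -0.0, -1.0]] [-0.14  0.41  1.26  0.    1.47 -0.33]
[0.04327393 0.00392939 0.93619349]
bar ends [[284.8, 186.5], [285.1, 239.6], [285.3, 289.1]]
```

View pics/w1.png

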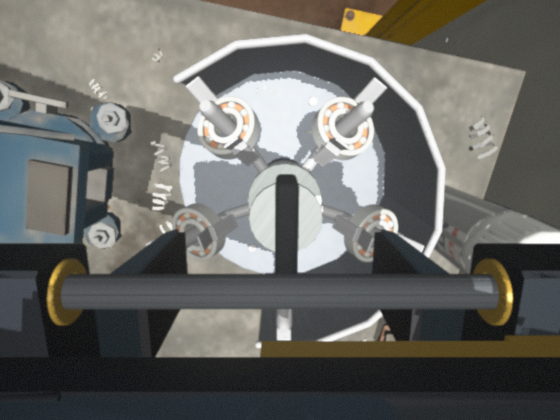

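Run:
```python
from h import *
print('bar end', atz('w1',287,177,240)-np.array([32*np.cos(np.radians(101.5)),32*np.sin(np.radians(101.5)),0]))
print('disc top edge', atz('w1',285,160,200)-np.array([26*np.cos(np.radians(101.5)),26*np.sin(np.radians(101.5)),0]))
print('disc l r',atz('w1',249,205,200),atz('w1',321,205,200))
A=np.array([651,-76])
for q in((180,80),(258,347)):
    X=atz('w1',*q,165)[:2]-A;print(q,np.degrees(np.arctan2(X[1],X[0])),np.hypot(*X))
# rim circle fit
pts=np.array([atz('w1',*q,165)[:2] for q in((180,80),(235,46),(305,38),(372,58),(420,105),(440,170),(440,235),(350,338),(300,344),(258,347))])
from scipy.optimize import least_squares
f=least_squares(lambda p:np.hypot(*(pts-p[:2]).T)-p[2],[650,-76,122]);print(f.x,f.fun.round(1))
for i in(0,-1):
    X=pts[i]-f.x[:2];print(np.degrees(np.arctan2(X[1],X[0])))
```

```text
bar end [649.15489007 -72.34476313 240.        ]
disc top edge [646.23157816 -60.93096425 200.        ]
disc l r [622.5928308  -70.65793376 200.        ] [671.57927907 -61.09642145 200.        ]
(180, 80) 140.16311303998594 124.23648280694411
(258, 347) -90.15989177790642 126.38644693087438
[651.04479897 -75.8809065  125.0295174 ] [-0.8  0.   0.1  1.7  0.9 -3.1  0.4  2.7 -3.3  1.5]
140.21854143939927
-90.18003111071249
```

>>> {"method": "step_arm", "body": {
  "series": [0.06,-0.02,0.47,0,0,0,1,0,0,0.47,0,0,0,1,0,0,0,0,0,0,-1,0,0,0,0,0,0,-1,0,0,0,0,0,0,-1,0,0,0,0,0,0,-1,0,0,0,0,0,0,-1,0,0,0,0,0,0,-1,0,0,0,0,0,0,-1,0,0,0,0,0,0,-1],
  "force": 30
}}

```text
clock: 3.95
ee_pos: [649.7, -76.0, 400.1]
tool_rot: [0.995, 0.099, -0.001, -0.0]
ft_force: [-9.8, -2.3, 5.3]
width: 14.3
```

>>> {"method": "step_arm", "body": {
  "series": [-0.013,0,0,0,0,0.064,-1,0,0,0,0,0,0.064,-1,0,0,0,0,0,0.064,-1,0,0,0,0,0,0.064,-1,0,0,0,0,0,0.064,-1,0,0,0,0,0,0.064,-1,0,0,0,0,0,0.064,-1,0,0,0,0,0,0.064,-1,0,0,0,0,0,0.064,-1,0,0,0,0,0,0.064,-1,0,0,0,0,0,0,-1]
}}

```text
clock: 5.32
ee_pos: [649.0, -76.0, 400.2]
tool_rot: [0.841, -0.54, -0.0, -0.0]
ft_force: [0.1, 1.3, -0.3]
width: 13.5
```

Run:
```python
from h import *
s=bot.read_state();R=Ro.from_quat(s['tool_rot']).as_matrix();print(s['ee_pos'],'x az',np.degrees(np.arctan2(R[1,0],R[0,0])),s['ft_force'],s['torque'],s['joint_pos'].round(2))
snap('top','top1');a=cv2.imread('pics/top1.png')
```

```text
[648.95209487 -75.97441036 400.17376733] x az -65.40507140586487 [ 0.08976439  1.31179866 -0.29074288] [ 0.1381786   0.1283317  -0.12418113] [-0.13  0.45  1.38  0.    1.32  1.01]
```

Run:
```python
from h import *
from scipy.optimize import least_squares
for n,q,z in(('boxcorner',(318,196),0),('boxtopFL',(315,160),170),('boxtopBL',(303,113),170)):print(n,atz('top0',*q,z).round())
print(np.array(bot.capture('wrist')['mount']).round(2).tolist())
f=np.radians(-155.2)
zt=-np.array([.5*np.cos(f),.5*np.sin(f),np.cos(np.pi/6)])
fk=lambda q1,s,q4,q5,q6:(Ro.from_euler('ZYZYZ',[q1,s,q4,q5,q6])*Ro.from_euler('Z',np.pi)).as_matrix()
s=bot.read_state();q=s['joint_pos'];print(np.abs(fk(q[0],q[1]+q[2],q[3],q[4],q[5])-Ro.from_quat(s['tool_rot']).as_matrix()).max())
for sg in(1,-1):
    x=sg*np.array([-np.sin(f),np.cos(f),0]);R=np.c_[x,np.cross(zt,x),zt]
    sol=least_squares(lambda v:(fk(-.18,1.83,*v)-R).ravel(),[.3,1,1 if sg==-1 else -2]);print(x.round(2),sol.x.round(2),sol.cost,'quat',Ro.from_matrix(R).as_quat().round(3), 'ytool',R[:,1].round(2))
seat=np.array([651+75.5*np.cos(f),-76+75.5*np.sin(f),156.1]);print('seat',seat,'TCP seated',seat-186.5*zt)
```

```text
boxcorner [ 592. -353.    0.]
boxtopFL [ 639. -339.  170.]
boxtopBL [ 763. -323.  170.]
[[1.0, 0.0, -0.0, 0.06], [-0.0, 0.97, 0.24, -67.53], [0.0, -0.24, 0.97, 20.56], [0.0, 0.0, 0.0, 1.0]]Traceback (most recent call last):
  File "<stdin>", line 8, in <module>
  File "<stdin>", line 7, in <lambda>
  File "scipy/spatial/transform/_rotation.pyx", line 1413, in scipy.spatial.transform._rotation.Rotation.from_euler
ValueError: Expected axis specification to be a non-empty string of upto 3 characters, got ZYZYZ
```

>>> {"method": "step_arm", "body": {
  "series": [0,0,0,0,0,0,0.5,0,0,0,0,0,0,0.5,0,0,0,0,0,0,0.5,0,0,-0.5,0,0,0,0.5,0,0,-0.5,0,0,0,0.5]
}}

```text
clock: 6.05
ee_pos: [649.0, -76.2, 475.8]
tool_rot: [0.841, -0.541, -0.0, 0.0]
ft_force: [-0.6, -0.5, -0.0]
width: 61.2
```

>>> {"method": "step_arm", "body": {
  "series": [0,0.6,0,0,0,0,0.7,0,0.6,0,0,0,0,0.7,0,0.6,0,0,0,0,0.7,0.49,0.36,0,0,0,0,0.7,0.49,0.36,0,0,0,0,0.7,0.49,0.36,0,0,0,0,0.7,0.49,0.36,0,0,0,0,0.7,0,0,0.55,0,0,0,0.7,0,0,0.55,0,0,0,0.7,0,0,0.55,0,0,0,0.7,0,0,0,0,0,0,0.7]
}}

```text
clock: 7.42
ee_pos: [488.1, -310.4, 348.6]
tool_rot: [0.841, -0.541, -0.004, -0.0]
ft_force: [0.6, -0.3, -0.0]
width: 77.5
```

Run:
```python
from h import *
from scipy.optimize import least_squares
snap('wrist','w2');snap('top','top2')
a=cv2.imread('pics/top2.png')[110:240,145:325];b=cv2.imread('pics/w2.png')
a=cv2.resize(a,None,fx=3,fy=3,interpolation=cv2.INTER_CUBIC) # 540x390
cv2.imwrite('pics/top2c.png',a)
f=np.radians(-155.2)
zt=-np.array([.5*np.cos(f),.5*np.sin(f),np.cos(np.pi/6)])
fk=lambda q1,s,q4,q5,q6:(Ro.from_euler('ZYZ',[q1,s,q4])*Ro.from_euler('YZ',[q5,q6+np.pi])).as_matrix()
s=bot.read_state();q=s['joint_pos'];print(s['ee_pos'],np.abs(fk(q[0],q[1]+q[2],q[3],q[4],q[5])-Ro.from_quat(s['tool_rot']).as_matrix()).max())
for sg in(1,-1):
    x=sg*np.array([-np.sin(f),np.cos(f),0]);R=np.c_[x,np.cross(zt,x),zt]
    sol=least_squares(lambda v:(fk(-.18,1.83,*v)-R).ravel(),[.3,1,1 if sg==-1 else -2]);print(x.round(2),sol.x.round(2),sol.cost,'quat',Ro.from_matrix(R).as_quat().round(3), 'ytool',R[:,1].round(2))
seat=np.array([651+75.5*np.cos(f),-76+75.5*np.sin(f),156.1]);print('seat',seat,'TCP seated',seat-186.5*zt)
print(proj('w2',[489,-311,14]))
```

```text
[ 489.27662696 -311.05250449  352.65378968] 2.5673907444456745e-16
[ 0.42 -0.91  0.  ] [0.37 0.91 0.79] 4.31129564531809e-23 quat [ 0.814 -0.52   0.139 -0.218] ytool [-0.79 -0.36 -0.5 ]
[-0.42  0.91 -0.  ] [0.37 0.91 3.93] 7.517476959322853e-26 quat [0.52  0.814 0.218 0.139] ytool [0.79 0.36 0.5 ]
seat [ 582.46280037 -107.66863222  156.1       ] TCP seated [ 497.8125505  -146.78253891  317.61373781]
[283.2, 199.8]
```

View pics/w2.png

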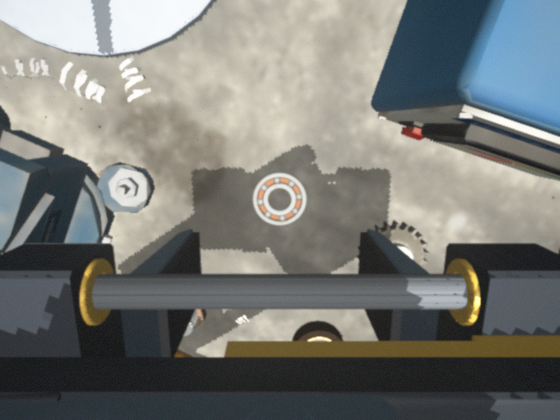

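View pics/top2c.png

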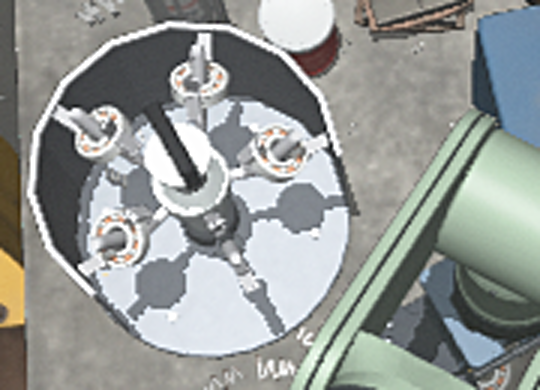

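Run:
```python
from h import *
from scipy.optimize import least_squares
P=lambda x,y:(145+(x+.5)/3-.5,110+(y+.5)/3-.5)
hooks=[(281,152),(200,83),(100,133),(119,240)]
def res(p):
    r=[]
    for i,h in enumerate(hooks):
        a=p[2]+np.radians(72)*(i+1)
        r+=list(np.array(proj('top2',[p[0]+79*np.cos(a),p[1]+79*np.sin(a),162]))-P(*h))
    return np.array(r)
f=least_squares(res,[647,-76,np.radians(-155)],diff_step=1e-3)
print(f.x[:2],np.degrees(f.x[2]),f.fun.round(1))
X=atz('w2',279,199,14);s=bot.read_state();R=Ro.from_quat(s['tool_rot']).as_matrix();print(X,R.T@(np.array([X[0],X[1],193.5])-s['ee_pos'])/75, Ro.from_quat(s['tool_rot']).as_rotvec(),R.round(3).tolist())
```

```text
[648.79584397 -76.90393258] -155.34070809245236 [ 0.3  0.1 -0.2 -1.  -0.5  0.2 -0.6  0.6]
[ 488.12980006 -307.35285995   14.        ] [-0.05414039 -0.00460748  2.12198331] [-2.64252878e+00  1.69895130e+00 -2.59795353e-03] [[0.415, -0.91, 0.001], [-0.91, -0.415, -0.001], [0.001, -0.001, -1.0]]
```

>>> {"method": "step_arm", "body": {
  "series": [-0.054,-0.005,0.5,0,0,0,0.7,0,0,0.5,0,0,0,0.7,0,0,0.5,0,0,0,0.7,0,0,0.5,0,0,0,0.7,0,0,0.12,0,0,0,0.7,0,0,0,0,0,0,-1,0,0,0,0,0,0,-1,0,0,0,0,0,0,-1,0,0,0,0,0,0,-1,0,0,0,0,0,0,-1,0,0,0,0,0,0,-1,0,0,0,0,0,0,-1],
  "force": 50
}}

```text
clock: 9.02
ee_pos: [487.9, -307.1, 193.7]
tool_rot: [0.841, -0.541, 0.001, -0.0]
ft_force: [-0.3, -0.0, 5.2]
width: 45.5
```

Run:
```python
from h import *
s=bot.read_state();R0=Ro.from_quat(s['tool_rot']);p0=s['ee_pos'];print(p0,s['ft_force'],s['width'])
f=np.radians(-155.3)
zt=-np.array([.5*np.cos(f),.5*np.sin(f),np.cos(np.pi/6)])
x=np.array([-np.sin(f),np.cos(f),0]);R=Ro.from_matrix(np.c_[x,np.cross(zt,x),zt])
ax=np.array([650,-76.5]);d=p0[2]-7
seat=np.array([ax[0]+75.5*np.cos(f),ax[1]+75.5*np.sin(f),156.1])
T=seat-(d+70)*zt   # 70 mm back along peg
print('target',T,'seat',seat)
up=p0+[0,0,150]
print('shift after lift, start tool axes',R0.as_matrix().T@(T-up)/75)
print('turn',np.degrees((R0.inv()*R).as_rotvec())/120)
```

```text
[ 487.88821773 -307.13077572  193.67074591] [-0.31657358 -0.02777399  5.24517953] 45.50296725346009
target [ 464.8138968  -161.67609083  378.38338637] seat [ 581.4076326  -108.04896407  156.1       ]
shift after lift, start tool axes [-1.89139717 -0.52536665 -0.46554519]
turn [ 0.24941973 -0.00122983 -0.00128263]
```

>>> {"method": "step_arm", "body": {
  "series": [0,0,-0.67,0,0,0,-1,0,0,-0.67,0,0,0,-1,0,0,-0.67,0,0,0,-1,-0.63,-0.175,-0.155,0,0,0,-1,-0.63,-0.175,-0.155,0,0,0,-1,-0.63,-0.175,-0.155,0,0,0,-1,0,0,0,0.0624,0,0,-1,0,0,0,0.0624,0,0,-1,0,0,0,0.0624,0,0,-1,0,0,0,0.0624,0,0,-1,0,0,0,0,0,0,-1]
}}

```text
clock: 10.4
ee_pos: [463.6, -161.7, 377.6]
tool_rot: [0.812, -0.523, 0.139, -0.217]
ft_force: [-0.7, -0.3, -0.7]
width: 45.3
```

Run:
```python
from h import *
w=snap('wrist','w3')['image'];s=bot.read_state();print(s['ee_pos'],s['tool_rot'],s['ft_force'],s['width'],s['joint_pos'].round(2))
f=np.radians(-155.3);pz=np.array([.5*np.cos(f),.5*np.sin(f),np.cos(np.pi/6)]);h=np.array([650+72*np.cos(f),-76.5+72*np.sin(f),150])
R=Ro.from_quat(s['tool_rot']).as_matrix()
print('hook collar,tip',proj('w3',h),proj('w3',h+45*pz),proj('w3',h+50*pz),'bearing top',proj('w3',s['ee_pos']+R[:,2]*179.5))
print('axis err', R.T@(h-s['ee_pos']))
```

```text
[ 463.96643288 -161.69918654  377.80132376] [ 0.81267523 -0.5229296   0.13872005 -0.21647251] [-0.53680906  0.33403791 -0.94275357] 45.08340438254553 [-0.47  0.15  1.92  0.57  0.81  0.33]
hook collar,tip [280.0, 220.5] [280.1, 241.4] [280.2, 244.3] bearing top [280.0, 271.5]
axis err [ 6.91663190e-02 -1.88232999e+00  2.63584392e+02]
```

View pics/w3.png

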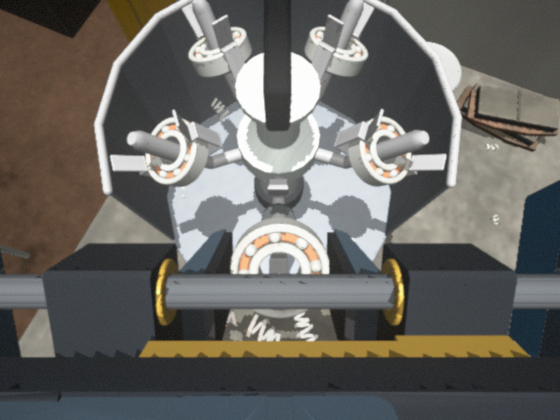

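>>> {"method": "step_arm", "body": {
  "series": [-0.006,-0.017,0.24,0,0,0,-1,0,0,0,0,0,0,-1]
}}

```text
clock: 10.7
ee_pos: [473.7, -156.6, 362.2]
tool_rot: [0.813, -0.522, 0.138, -0.217]
ft_force: [0.1, 0.3, -1.3]
width: 45.4
```

Run:
```python
from h import *
c=cam('w3')
s=bot.read_state();R=Ro.from_quat(s['tool_rot']).as_matrix();p=s['ee_pos'];print(p,s['ft_force'])
p3=np.array([463.966,-161.699,377.80])
for yo in(-2,0,2): print(yo,'far top rim',proj('w3',p3+R@[0,yo-23.5,179.6]),'L/R',proj('w3',p3+R@[-23.5,yo,179.6]),proj('w3',p3+R@[23.5,yo,179.6]))
a=snap('side','s4')['image'];b=cv2.imread('pics/s4.png')
f=np.radians(-155.3);pz=np.array([.5*np.cos(f),.5*np.sin(f),np.cos(np.pi/6)]);h=np.array([649.5+72*np.cos(f),-76.3+72*np.sin(f),150])
print([proj('s4',h+k*pz) for k in(0,45)],proj('s4',p+R[:,2]*186.7))
u,v=map(int,proj('s4',h+25*pz));cr=b[v-50:v+50,u-66:u+66];print(u,v)
cv2.imwrite('pics/s4c.png',cv2.resize(cr,None,fx=6,fy=6,interpolation=cv2.INTER_CUBIC))
```

```text
[ 473.67238909 -156.59982785  362.24133631] [ 0.06739639  0.32817568 -1.25776486]
-2 far top rim [279.1, 218.1] L/R [228.3, 267.6] [330.2, 267.3]
0 far top rim [279.1, 222.5] L/R [228.4, 271.7] [330.1, 271.4]
2 far top rim [279.1, 226.8] L/R [228.6, 275.7] [330.0, 275.4]
[[303.8, 187.8], [295.9, 173.2]] [293.5, 168.8]
299 179
```

View pics/s4c.png

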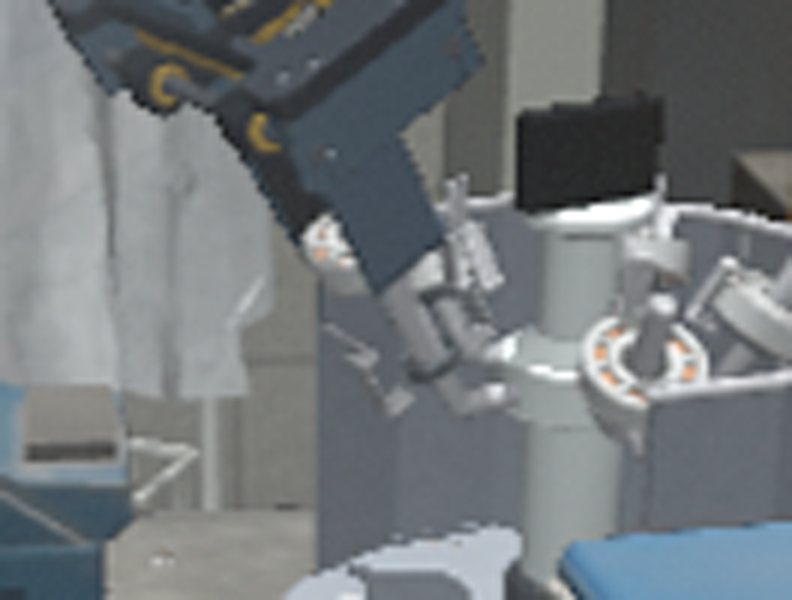

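Side crop: the hook's peg runs from (430,368) to (395,290) and points at the held bearing's middle (375,255), so they're aligned. Now inserting in small steps and watching the force.

>>> {"method": "step_arm", "body": {
  "series": [0,0,0.05,0,0,0,-1,0,0,0.05,0,0,0,-1,0,0,0.05,0,0,0,-1,0,0,0.05,0,0,0,-1]
}}

```text
clock: 11.25
ee_pos: [480.3, -153.7, 349.9]
tool_rot: [0.813, -0.522, 0.139, -0.217]
ft_force: [-0.7, 0.2, -0.5]
width: 45.8
```

```bash
cat > st.py <<'E'
from h import *
s=bot.read_state();R=Ro.from_quat(s['tool_rot']).as_matrix();p=s['ee_pos']
f=np.radians(-155.3);pz=np.array([.5*np.cos(f),.5*np.sin(f),np.cos(np.pi/6)]);h=np.array([649.5+72*np.cos(f),-76.3+72*np.sin(f),150])
e=R.T@(p+R[:,2]*193.7-h);print('underside rel collar (tool)',e.round(1),'F tool',(R.T@s['ft_force']).round(1),'M',(R.T@s['torque']).round(2),'tilt',np.degrees(np.arccos(-R[:,2]@pz)).round(2),s['width'],s['clock'])
E
python3 st.py
```

```text
underside rel collar (tool) [ -0.1  -0.9 -36.5] F tool [-0.5  0.7  0.2] M [-0.55 -0.16  0.02] tilt 0.08 45.79982402306509 11.25
```

>>> {"method": "step_arm", "body": {
  "series": [0,0.004,0.04,0,0,0,-1,0,0,0.04,0,0,0,-1,0,0,0.04,0,0,0,-1,0,0,0.04,0,0,0,-1,0,0,0.04,0,0,0,-1]
}}

```text
clock: 11.88
ee_pos: [486.9, -150.8, 336.8]
tool_rot: [0.813, -0.522, 0.14, -0.217]
ft_force: [-2.3, 0.1, 1.6]
width: 45.4
```

```bash
python3 st.py
```

```text
underside rel collar (tool) [  0.1  -0.7 -21.5] F tool [-1.   1.  -2.4] M [-0.7  -0.23 -0.04] tilt 0.1 45.432971273147416 11.875
```

>>> {"method": "step_arm", "body": {
  "series": [0,0,0.04,0,0,0,-1,0,0,0.04,0,0,0,-1,0,0,0.04,0,0,0,-1,0,0,0.04,0,0,0,-1,0,0,0.04,0,0,0,-1]
}}

```text
clock: 12.5
ee_pos: [493.9, -147.9, 323.8]
tool_rot: [0.812, -0.523, 0.14, -0.217]
ft_force: [-1.8, -0.6, 0.6]
width: 45.2
```

```bash
python3 st.py
```

```text
underside rel collar (tool) [ 0.5 -0.8 -6.5] F tool [-0.2  1.3 -1.4] M [-0.66  0.    0.05] tilt 0.13 45.151535149830394 12.5
```

>>> {"method": "step_arm", "body": {
  "series": [0,0,0.02,0,0,0,-1,0,0,0.02,0,0,0,-1,0,0,0.02,0,0,0,-1,0,0,0.02,0,0,0,-1]
}}

```text
clock: 13.0
ee_pos: [496.5, -146.4, 318.5]
tool_rot: [0.813, -0.523, 0.14, -0.217]
ft_force: [-0.1, 0.4, -1.2]
width: 45.1
```

```bash
python3 st.py
```

```text
underside rel collar (tool) [ 0.  -0.7 -0.4] F tool [-0.4  0.5  1.1] M [-0.55  0.03 -0.01] tilt 0.08 45.13948395102703 13.0
```

>>> {"method": "step_arm", "body": {
  "series": [0,0,0.008,0,0,0,-1,0,0,0.008,0,0,0,-1]
}}

```text
clock: 13.25
ee_pos: [496.7, -146.3, 318.0]
tool_rot: [0.813, -0.522, 0.14, -0.217]
ft_force: [-5.9, -1.4, 6.3]
width: 45.5
```

```bash
python3 st.py
```

```text
underside rel collar (tool) [-0.1 -0.6  0.2] F tool [-1.2  2.  -8.5] M [-1.   -0.26 -0.  ] tilt 0.09 45.46961469502538 13.25
```

Firm stop at the collar (8.5 N at 0.2 mm from nominal). Now the tug.

>>> {"method": "step_arm", "body": {
  "series": [0,0,-0.01,0,0,0,-1,0,0,-0.01,0,0,0,-1,0,0,-0.009,0,0,0,-1]
}}

```text
clock: 13.62
ee_pos: [496.1, -146.7, 319.5]
tool_rot: [0.813, -0.523, 0.14, -0.217]
ft_force: [-0.1, -0.7, -1.9]
width: 45.3
```

```bash
python3 st.py
```

```text
underside rel collar (tool) [ 0.2 -0.8 -1.5] F tool [0.5 1.3 1.4] M [-0.43  0.05 -0.01] tilt 0.1 45.33055761292658 13.625
```

>>> {"method": "step_arm", "body": {
  "series": [0,0,-0.007,0,0,0,-1,0,0,0,0,0,0,-1]
}}

```text
clock: 13.88
ee_pos: [496.0, -146.8, 319.7]
tool_rot: [0.813, -0.523, 0.14, -0.217]
ft_force: [3.2, 0.7, -5.1]
width: 45.3
```

```bash
python3 st.py
```

```text
underside rel collar (tool) [ 0.1 -0.7 -1.8] F tool [ 0.7 -0.2  6.1] M [-0.31  0.14  0.03] tilt 0.09 45.30647687977294 13.875
```

>>> {"method": "step_arm", "body": {
  "series": [0,0,-0.002,0,0,0,-1,0,0,0,0,0,0,-1,0,0,0,0,0,0,-1]
}}

```text
clock: 14.25
ee_pos: [495.9, -146.8, 319.8]
tool_rot: [0.812, -0.523, 0.14, -0.217]
ft_force: [4.9, 1.0, -8.0]
width: 45.8
```

```bash
python3 st.py
```

```text
underside rel collar (tool) [ 0.1 -0.7 -1.8] F tool [ 1.1 -0.2  9.4] M [-0.2   0.16  0.04] tilt 0.09 45.80270827248815 14.25
```

The clips hold at 9.4 N within the 1.5–2 mm of play. Seating it again, then letting go.

>>> {"method": "step_arm", "body": {
  "series": [0,0,0.012,0,0,0,-1,0,0,0.012,0,0,0,-1,0,0,0.01,0,0,0,-1,0,0,0,0,0,0,-1]
}}

```text
clock: 14.75
ee_pos: [496.8, -146.4, 318.2]
tool_rot: [0.813, -0.522, 0.14, -0.217]
ft_force: [0.4, -0.2, -0.0]
width: 45.2
```

```bash
python3 st.py
```

```text
underside rel collar (tool) [ 0.2 -0.8  0. ] F tool [ 0.3 -0.2  0.2] M [-0.53  0.01 -0.04] tilt 0.11 45.19431115775837 14.75
```

>>> {"method": "step_arm", "body": {
  "series": [0,0,0.006,0,0,0,-1,0,0,0,0,0,0,-1]
}}

```text
clock: 15.0
ee_pos: [496.9, -146.4, 318.1]
tool_rot: [0.813, -0.522, 0.14, -0.217]
ft_force: [-4.1, -1.2, 4.4]
width: 45.5
```

```bash
python3 st.py
```

```text
underside rel collar (tool) [ 0.2 -0.9  0.1] F tool [-0.6  1.5 -5.9] M [-0.77 -0.18 -0.02] tilt 0.11 45.52488649256192 15.0
```

>>> {"method": "step_arm", "body": {
  "series": [0,0,0,0,0,0,0.4,0,0,0,0,0,0,0.4,0,0,0,0,0,0,0.4,0,0,0,0,0,0,0.4,0,0,-0.2,0,0,0,0.4,0,0,-0.4,0,0,0,0.4,0,0,-0.5,0,0,0,0.4,0,0,-0.5,0,0,0,0.4,0,0,0,0,0,0,0.4]
}}

```text
clock: 16.12
ee_pos: [441.8, -171.8, 425.1]
tool_rot: [0.812, -0.522, 0.143, -0.217]
ft_force: [-0.4, -0.4, -0.2]
width: 64.0
```

Run:
```python
from h import *
s=bot.read_state();print(s['ft_force'],s['width'],s['ee_pos'])
snap('wrist','w5');snap('side','s5');snap('top','top5')
w=cv2.imread('pics/w5.png')[0:300,60:500]
a=cv2.imread('pics/s5.png')[130:230,230:370];t=cv2.imread('pics/top5.png')[115:235,150:270]
A=cv2.resize(a,(420,300),interpolation=cv2.INTER_CUBIC);B=cv2.resize(t,(300,300),interpolation=cv2.INTER_CUBIC)
o=np.zeros((600,740,3),np.uint8);o[:300,:440]=w;o[300:,:420]=A;o[300:,430:730]=B
cv2.imwrite('pics/fin.png',o)
```

```text
[-0.39741012 -0.36802878 -0.19253912] 63.95705337569979 [ 441.84501692 -171.75947185  425.14000552]
```

View pics/fin.png

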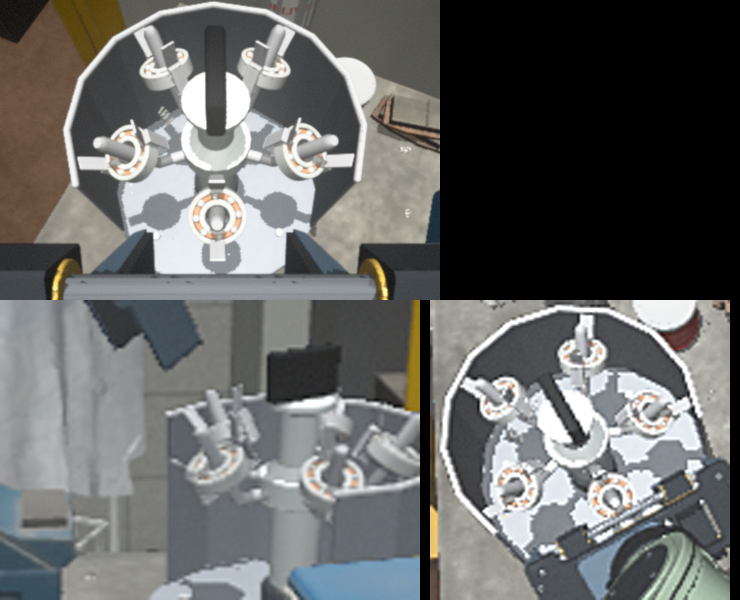

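The bearing sits on the hook like its four neighbours. In the wrist view it is at (217,215), with both clips over the rim, and midway between the guard ends at (73,185) and (360,178). The gripper is clear, so I'm handing in.

```bash
python3 -c "
from cell import bot
print(bot.job_done())"
```

```text
the job is handed in; nothing more can be done
None
```

The job is done and handed in at about 16 s on the robot's clock. I turned the carousel about 77° by its grip bar, so the empty hook faces the middle of the guard's opening. I then picked up the loose bearing, pushed it past both clips onto the collar, tugged it and let go.

- **Hook direction:** measured from the top view after turning, the hook pointed to -155.3°, against -155° for the middle of the opening. In the last wrist picture it lies midway between the guard's ends, within about 1 px.
- **Seating:** the bearing met a firm stop at 8.5 N, 0.2 mm from where the collar should be. After the tug I pressed it back to 0.1 mm with 5.9 N before letting go.
- **Tug:** the clips held at 9.4 N. The bearing moved about 2 mm, close to the 1.5 mm of play given.
- **Final picture:** both clips lie over the rim and the bearing sits like its four neighbours. The gripper is open and clear, with the force near zero.
- **Gear, bolt and tape:** the arm stayed clear of them, but I did not check them again in a final picture.

Estimates of the carousel axis from the different views differed by about 2 mm. That was within the bearing's play on the peg, and the sideways forces while pushing it on stayed at 2 N or less.

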